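# Open the prop leg of the wooden recipe stand

### The job

Two small recipe stands are on the worktop with their prop legs half open. Swing the wooden stand's back leg fully out, until it meets its stop at a right angle to the panel, without shoving that stand out of its place or tipping it, and leave the black stand and its leg as they are.

Things in the scene. Friction and masses are not known exactly. Their poses are not given: they have to be found in the camera images.
- oak_stand: Pale wood recipe stand, loose, 1 kg. Origin: on the worktop under the panel's middle; z up; +x (front, away from the robot within 25 deg) has a shelf to x 49, lip 24 high; the leg is at the back (-x). Upright panel 12 thick (x -6 to 6), 170 wide (y -85 to 85), top z 125. The leg's upright hinge axis: x -12, y +78. All mm.
- oak_stand_leg (a joint): Leg angle, rad. Brown wood plate 10 mm thick, z 5 to 105, from 8 to 114 mm off the hinge axis (in its mid-plane). 0: folded flat on the back, pointing to the stand's -y; growing swings the free end away from the panel, clockwise from above; 1.57: rigid stop, pointing to -x. Starts at 0.6 to 0.9. Light hinge friction (0.04 N m); stays where left.
- black_stand: The bystander: a stand of the same shape and size as the wooden one, with a black panel and a grey leg, also half open. Same frame as the wooden stand's.
- black_stand_leg_tip (a point): The top corner of the free end of the black stand's leg, 105 mm above the worktop, 114 mm from its hinge axis.

How it is judged (in metres and radians):
At the end, for the whole second after the job is handed in: The wooden stand's leg is out to its stop (joint above 1.40 rad; the stop is at 1.57) and at rest; the wooden stand is upright (within 0.1 rad), at rest and within 20 mm of where it stood; the black stand and its leg tip are within 30 mm of where they were (value of joint oak_stand_leg above 1.4 rad and velocity of joint oak_stand_leg below 0.1 rad/s and angle between oak_stand's own z axis and vertical below 0.1 rad and distance of oak_stand from where it was at the start of the episode below 0.02 m and linear speed of oak_stand below 0.02 m/s and distance of each of black_stand, black_stand_leg_tip from where it was at the start of the episode below 0.03 m); the robot touches nothing.
It fails at once if the wooden stand is tipped by more than 0.35 rad (angle between oak_stand's own z axis and vertical above 0.35 rad).
It fails at once if the black stand or its leg is moved by more than 30 mm (distance of any of black_stand, black_stand_leg_tip from where it was at the start of the episode above 0.03 m).
It also fails if it takes over 32 s, if anything falls off the work surface, if the arm or the gripper's body presses on something with over 40 N, if the wrist force passes 120 N, or if a joint passes its speed limit or range.

### The arm

A 6-joint arm with a two-finger parallel gripper is mounted at the origin on the work surface; the furniture and walls round the work are solid. World frame = base frame: x ahead of the robot, y to its left, z up, the work surface at z = 0. Lengths are in mm, angles in rad, forces in N, time in s.
With the tool pointing down it reaches from about 350 to 775 mm from the base axis. Payload 7.3 kg.
Tool frame: the origin (TCP) lies at the very end of the fingers, on their centre line; the grasp point (between the pads) lies 19 mm behind it; z points along the fingers, y is the line along which they close (so a half turn about z gives the same grasp; the last joint's range is limited). The gripper opens to 92 mm and grips with 3 to 60 N. Pads are 19 mm wide; open, the fingers measure 130 mm over their backs; the gripper's body (75 mm by 190 mm) begins 47 mm behind the grasp point.
Start: joints at [0.967, 0.342, 1.524, -0, 1.275, -0.146], TCP at [232.026, 470.966, 226.741] pointing down, gripper open.
Joint ranges: [-2.53, 2.53], [-0.77, 2.02], [0.04, 2.7], [-1, 4.14], [0.28, 2.66], [-3.11, 3.11]. Speed limits (rad/s): [2.57, 2.57, 3.14, 3.14, 3.14, 3.14].

### API

Orientations are given as [roll, pitch, yaw] about the fixed x, y, z axes, in that order (R = Rz(yaw) Ry(pitch) Rx(roll)).
In Python, from plant import bot gives the robot as it stands.
- The arm moves only by the tool send_rows, never from a script. Its argument "rows" is a list of rows, each an object of numbers: "x", "y", "z": the shift along the tool's x, y, z in units of 0.2 m (1.0 is 0.2 m); "ax", "ay", "az": the turn, a rotation vector about the tool's x, y, z in units of 60 degrees (1.0 is 60 degrees); "jaw": the opening, from -1 (shut) to 1 (fully open), so that 0 is half open. In form: [{"x": .., "y": .., "z": .., "ax": .., "ay": .., "az": .., "jaw": ..}, ...]. A call has exactly 10 rows; each row is the pose to reach, as a shift and turn from the pose commanded when the call began, along the tool's axes at that moment; what a row does not reach only later rows make up. A row lasts 1/8 s, in which the tool goes at most 62.5 mm and 10.7 degrees, less where a joint would pass 70% of its speed; a pose out of reach is approached as far as the arm can. A call with a number of a shift or a turn outside -1 to 1 is refused whole. A call with a gripper value outside its range is refused whole. The fingers move at their own pace and stop on an object; the grip force is fixed at half the most. Time passes only in rows, so rows that repeat a pose let the fingers close, or fill a call up. It gives the time, the measured TCP pose, the force, the opening and the grip force at its end, in the units of the state.
- bot.get_obs(): the state, without advancing time (a new reading comes with each control period).
- bot.capture(name): name is "scene" or "top"; returns (picture, depth): 384x512x3 uint8, red, green, blue; 384x512 float32, mm along the optical axis (not along the pixel's ray), 0 where there is no reading.
- bot.camera_model(name): a dict with "vertical_fov" (degrees; the focal length in pixels is half the picture's height over the tangent of half this angle, whatever the lens; pixels are square), "cx", "cy" (the principal point, pixels), "R" (3x3) and "t" (3): a world point X has camera coordinates R X + t. Camera axes: x right, y down, z forward; pixel columns grow to the right and rows downward; lengths in mm; the calibration is good to about 2 mm. A picture is of the moment at which its call begins. camera_model takes no time and is no camera call.
- bot.close_job(): hands the job in; it is judged then, once.
The state is a dict: "time": time; "joint_positions": joint angles; "dq": joint speeds; "tau": joint torques, N m; "tool_pos": TCP position; "tcp_rot": TCP orientation; "contact_force": force on the tool from outside, world axes, zero at the start; "moment": the same for the moment, N m; "grip_width": finger opening in mm; "finger_force": force on a finger pad.
Only numpy, scipy, OpenCV 4.12 (cv2) and the standard library are available. Lean on these libraries where they do the work, as an engineer would, in place of code of your own. Each camera call takes 0.05 s, during which the arm holds its last target. There are 200 camera calls.

## Working session

There is one attempt and no reset: what is moved stays moved. The work goes in short steps, Python scripts to look and compute and a tool call to move; the robot and the scene stay as the last step left them, time stands still between calls to the robot, and variables do not carry over. Pictures are saved under pics/ and viewed, at most 10 in all, crops included, and the job is handed in when it is done.

Besides the shell and the picture viewer there is one more tool, called after "Request:" as name(argument=value, ...) on one line, values as JSON. send_rows: Moves the arm, as the interface text tells. Its arguments: {"type":"object","properties":{"rows":{"type":"array","items":{"type":"object","properties":{"x":{"type":"number","minimum":-1,"maximum":1},"y":{"type":"number","minimum":-1,"maximum":1},"z":{"type":"number","minimum":-1,"maximum":1},"ax":{"type":"number","minimum":-1,"maximum":1},"ay":{"type":"number","minimum":-1,"maximum":1},"az":{"type":"number","minimum":-1,"maximum":1},"jaw":{"type":"number"}}}}},"required":["rows"]}

```bash
mkdir -p pics; python3 - <<'E'
from plant import bot
import cv2,numpy as np
for n in("scene","top"):
    p,d=bot.capture(n); cv2.imwrite(f"pics/{n}.png",p[:,:,::-1]); np.savez(f"{n}.npz",p=p,d=d)
    print(n,bot.camera_model(n))
print(bot.get_obs())
E
```

```text
scene {'vertical_fov': 46.945030384481534, 'cx': 259.2460686533408, 'cy': 189.1916217219588, 'R': array([[ 0.49636549, -0.86793047, -0.01783235],
       [-0.53726147, -0.29099276, -0.79162701],
       [ 0.68188812,  0.40251697, -0.61074436]]), 't': array([-160.63163682,  401.01169134,  529.84904106])}
top {'vertical_fov': 42.72823137510305, 'cx': 249.81833179454384, 'cy': 196.74013188903783, 'R': array([[-0.01132804, -0.99983853, -0.01394964],
       [-0.99836482,  0.01209084, -0.05587042],
       [ 0.05603006,  0.01329393, -0.99834057]]), 't': array([ 147.52706676,  538.11091237, 1077.76385837])}
{'time': 0.1, 'joint_positions': array([ 9.67010835e-01,  3.42615305e-01,  1.52488902e+00, -1.73451545e-05,
        1.27542099e+00, -1.46033405e-01]), 'dq': array([ 0.00149407,  0.00031129, -0.00393269,  0.002454  , -0.00246454,
        0.00103671]), 'tau': array([ 2.42436530e-03, -4.32002056e+01, -2.44695908e+01,  7.20434426e-02,
        5.24982519e-02, -2.46977896e-05]), 'tool_pos': array([231.81109593, 470.65404446, 226.14539347]), 'tcp_rot': array([-3.14027177e+00, -1.77510586e-04,  2.68384551e+00]), 'contact_force': array([-0.26050003,  0.27031434,  0.41661784]), 'moment': array([-0.03105028, -0.0244849 , -0.0055969 ]), 'finger_force': 0.0, 'grip_width': 91.66733228327901}
```

View pics/top.png

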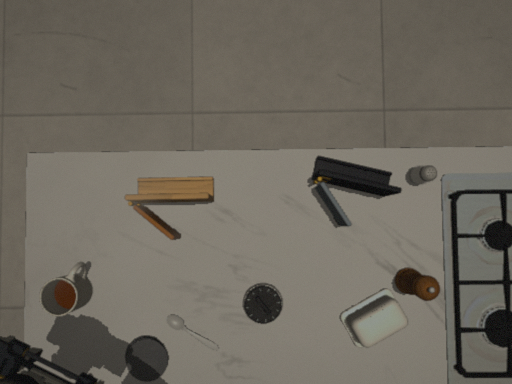

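View pics/scene.png

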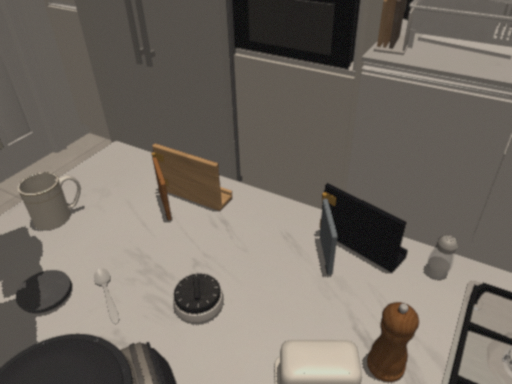

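The top view shows the oak panel's top edge running from (127,198) to (213,198), with the leg from (135,207) to (178,237). The black stand is at (312-400,160-195) and its leg tip is at (345,225). Next I'll measure the oak stand using depth.

```bash
cat > m.py <<'E'
from plant import bot
import cv2,numpy as np
def cloud(n,p,d):
    c=bot.camera_model(n); f=192/np.tan(np.radians(c['vertical_fov']/2))
    v,u=np.mgrid[:384,:512]
    C=np.stack([(u-c['cx'])/f*d,(v-c['cy'])/f*d,d],-1)
    return (C-c['t'])@c['R'], d>0
def oak():
    p,d=bot.capture("top"); W,ok=cloud("top",p,d)
    v,u=np.mgrid[:384,:512]; roi=ok&(u>115)&(u<235)&(v>165)&(v<262)
    h=cv2.cvtColor(p,cv2.COLOR_RGB2HSV); wood=roi&(h[...,1]>90)&(h[...,0]<25)
    out={}
    for k,(a,b) in dict(panel=(117,133),leg=(96,112)).items():
        m=wood&(W[...,2]>a)&(W[...,2]<b)
        n,l,s,_=cv2.connectedComponentsWithStats(m.astype(np.uint8))
        m=l==1+np.argmax(s[1:,4]); P=W[m]
        r=cv2.minAreaRect(P[:,:2].astype(np.float32)); out[k]=P
        print(k,len(P),'z',P[:,2].mean().round(1),'box',cv2.boxPoints(r).round(0).tolist())
    return p,W,out
E
python3 - <<'E'
from m import *
p,W,o=oak()
pp=o['panel'];x=np.polyfit(pp[:,1],pp[:,0],1);print('panel line',x)
l=o['leg'];print('leg line',np.polyfit(l[:,1],l[:,0],1))
for v in range(195,245,6): print(v,[tuple(W[v,u].round(0).astype(int)) for u in range(130,186,8)])
E
```

```text
panel 492 z 124.5 box [[530.0, 392.0], [532.0, 224.0], [544.0, 224.0], [542.0, 392.0]]
leg 244 z 104.6 box [[449.0, 301.0], [456.0, 295.0], [522.0, 375.0], [515.0, 381.0]]
panel line [-1.07872995e-02  5.40392166e+02]
leg line [  0.82552758 206.7326356 ]
195 [(np.int64(540), np.int64(381), np.int64(126)), (np.int64(540), np.int64(364), np.int64(127)), (np.int64(540), np.int64(348), np.int64(126)), (np.int64(540), np.int64(333), np.int64(124)), (np.int64(539), np.int64(317), np.int64(124)), (np.int64(539), np.int64(300), np.int64(126)), (np.int64(539), np.int64(284), np.int64(128))]
201 [(np.int64(529), np.int64(386), np.int64(107)), (np.int64(531), np.int64(380), np.int64(64)), (np.int64(531), np.int64(365), np.int64(53)), (np.int64(531), np.int64(348), np.int64(52)), (np.int64(531), np.int64(332), np.int64(43)), (np.int64(531), np.int64(316), np.int64(37)), (np.int64(531), np.int64(299), np.int64(31))]
207 [(np.int64(521), np.int64(413), np.int64(1)), (np.int64(516), np.int64(369), np.int64(106)), (np.int64(520), np.int64(373), np.int64(18)), (np.int64(520), np.int64(359), np.int64(0
[... 1387 characters left out ...]
t64(79)), (np.int64(465), np.int64(304), np.int64(0))]
237 [(np.int64(453), np.int64(413), np.int64(2)), (np.int64(453), np.int64(394), np.int64(3)), (np.int64(453), np.int64(376), np.int64(5)), (np.int64(452), np.int64(359), np.int64(-1)), (np.int64(452), np.int64(340), np.int64(1)), (np.int64(454), np.int64(304), np.int64(105)), (np.int64(453), np.int64(299), np.int64(35))]
243 [(np.int64(439), np.int64(414), np.int64(-3)), (np.int64(439), np.int64(395), np.int64(2)), (np.int64(439), np.int64(376), np.int64(3)), (np.int64(439), np.int64(358), np.int64(2)), (np.int64(439), np.int64(340), np.int64(3)), (np.int64(438), np.int64(322), np.int64(1)), (np.int64(438), np.int64(305), np.int64(-1))]
```

Request:
send_rows(rows=[{"x": -0.1,"y": -0.03,"jaw": -1},{"x": -0.25,"y": -0.075,"jaw": -1},{"x": -0.4,"y": -0.12,"jaw": -1},{"x": -0.55,"y": -0.165,"jaw": -1},{"x": -0.7,"y": -0.21,"jaw": -1},{"x": -0.85,"y": -0.255,"jaw": -1},{"x": -0.95,"y": -0.285,"jaw": -1},{"x": -1,"y": -0.3,"jaw": -1},{"x": -1,"y": -0.3,"jaw": -1},{"x": -1,"y": -0.3,"jaw": -1}])

```text
schema error: expected keys x, y, z, ax, ay, az, jaw
```

Request:
send_rows(rows=[{"x": -0.1,"y": -0.03,"jaw": -1},{"x": -0.25,"y": -0.075,"jaw": -1},{"x": -0.4,"y": -0.12,"jaw": -1},{"x": -0.5,"y": -0.15,"jaw": -1},{"x": -0.52,"y": -0.155,"jaw": -1},{"x": -0.52,"y": -0.155,"jaw": -1},{"x": -0.52,"y": -0.155,"jaw": -1},{"x": -0.52,"y": -0.155,"jaw": -1},{"x": -0.52,"y": -0.155,"jaw": -1},{"x": -0.52,"y": -0.155,"jaw": -1}])

```text
schema error: expected keys x, y, z, ax, ay, az, jaw
```

```bash
python3 - <<'E'
from m import *
p,d=bot.capture("scene"); cv2.imwrite("pics/s2.png",p[:,:,::-1])
o=bot.get_obs();print(o['time'],o['tool_pos'],o['tcp_rot'],o['grip_width'])
E
```

```text
0.2 [231.88763677 470.7633438  226.31588942] [-3.14069632e+00 -9.38267550e-05  2.68382994e+00] 91.79658455298306
```

View pics/s2.png

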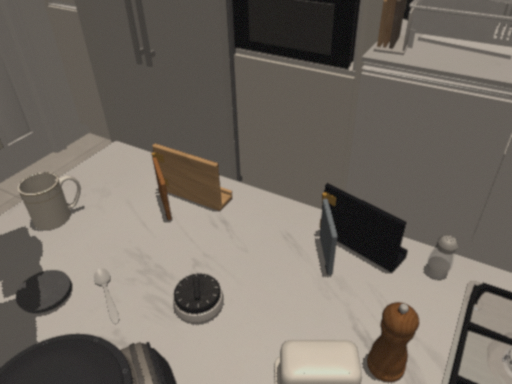

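The picture shows the scene unchanged: both calls were refused because every key has to be present.

Request:
send_rows(rows=[{"x": -0.1,"y": -0.03,"z": 0,"ax": 0,"ay": 0,"az": 0,"jaw": -1},{"x": -0.25,"y": -0.075,"z": 0,"ax": 0,"ay": 0,"az": 0,"jaw": -1},{"x": -0.4,"y": -0.12,"z": 0,"ax": 0,"ay": 0,"az": 0,"jaw": -1},{"x": -0.55,"y": -0.165,"z": 0,"ax": 0,"ay": 0,"az": 0,"jaw": -1},{"x": -0.7,"y": -0.21,"z": 0,"ax": 0,"ay": 0,"az": 0,"jaw": -1},{"x": -0.85,"y": -0.255,"z": 0,"ax": 0,"ay": 0,"az": 0,"jaw": -1},{"x": -0.95,"y": -0.285,"z": 0,"ax": 0,"ay": 0,"az": 0,"jaw": -1},{"x": -1,"y": -0.3,"z": 0,"ax": 0,"ay": 0,"az": 0,"jaw": -1},{"x": -1,"y": -0.3,"z": 0,"ax": 0,"ay": 0,"az": 0,"jaw": -1},{"x": -1,"y": -0.3,"z": 0,"ax": 0,"ay": 0,"az": 0,"jaw": -1}])

```text
time: 1.45
tool_pos: [384.3, 329.2, 226.7]
tcp_rot: [-3.142, -0.0, 2.684]
contact_force: [-0.4, 0.7, -0.2]
grip_width: 0.7
finger_force: 0.0
```

Request:
send_rows(rows=[{"x": -0.1,"y": -0.03,"z": 0,"ax": 0,"ay": 0,"az": 0,"jaw": -1},{"x": -0.25,"y": -0.075,"z": 0,"ax": 0,"ay": 0,"az": 0,"jaw": -1},{"x": -0.4,"y": -0.12,"z": 0,"ax": 0,"ay": 0,"az": 0,"jaw": -1},{"x": -0.5,"y": -0.15,"z": 0,"ax": 0,"ay": 0,"az": 0,"jaw": -1},{"x": -0.52,"y": -0.155,"z": 0,"ax": 0,"ay": 0,"az": 0,"jaw": -1},{"x": -0.52,"y": -0.155,"z": 0,"ax": 0,"ay": 0,"az": 0,"jaw": -1},{"x": -0.52,"y": -0.155,"z": 0,"ax": 0,"ay": 0,"az": 0,"jaw": -1},{"x": -0.52,"y": -0.155,"z": 0,"ax": 0,"ay": 0,"az": 0,"jaw": -1},{"x": -0.52,"y": -0.155,"z": 0,"ax": 0,"ay": 0,"az": 0,"jaw": -1},{"x": -0.52,"y": -0.155,"z": 0,"ax": 0,"ay": 0,"az": 0,"jaw": -1}])

```text
time: 2.7
tool_pos: [464.4, 255.1, 226.8]
tcp_rot: [3.141, 0.0, 2.684]
contact_force: [0.3, 1.0, 1.0]
grip_width: 0.4
finger_force: 0.0
```

```bash
python3 - <<'E'
from m import *
p,d=bot.capture("scene"); cv2.imwrite("pics/s3.png",p[:,:,::-1])
o=bot.get_obs();print(o['time'],o['tool_pos'],o['tcp_rot'],o['grip_width'])
E
```

```text
2.75 [464.41683581 255.08032434 226.75439339] [3.14146114e+00 7.79095083e-07 2.68397143e+00] 0.3373731067583726
```

View pics/s3.png

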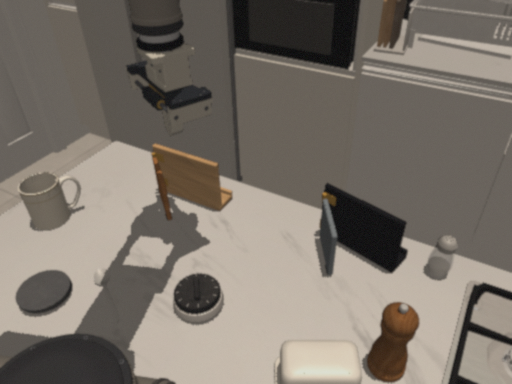

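The closed gripper is at about (180,110), over the free space beside the leg, and everything else is unchanged. I'll descend to z≈73, which keeps the gripper body above the panel top.

Request:
send_rows(rows=[{"x": 0,"y": 0,"z": 0.08,"ax": 0,"ay": 0,"az": 0,"jaw": -1},{"x": 0,"y": 0,"z": 0.2,"ax": 0,"ay": 0,"az": 0,"jaw": -1},{"x": 0,"y": 0,"z": 0.32,"ax": 0,"ay": 0,"az": 0,"jaw": -1},{"x": 0,"y": 0,"z": 0.44,"ax": 0,"ay": 0,"az": 0,"jaw": -1},{"x": 0,"y": 0,"z": 0.55,"ax": 0,"ay": 0,"az": 0,"jaw": -1},{"x": 0,"y": 0,"z": 0.65,"ax": 0,"ay": 0,"az": 0,"jaw": -1},{"x": 0,"y": 0,"z": 0.72,"ax": 0,"ay": 0,"az": 0,"jaw": -1},{"x": 0,"y": 0,"z": 0.76,"ax": 0,"ay": 0,"az": 0,"jaw": -1},{"x": 0,"y": 0,"z": 0.77,"ax": 0,"ay": 0,"az": 0,"jaw": -1},{"x": 0,"y": 0,"z": 0.77,"ax": 0,"ay": 0,"az": 0,"jaw": -1}])

```text
time: 4.0
tool_pos: [464.8, 255.1, 73.1]
tcp_rot: [3.141, 0.001, 2.684]
contact_force: [0.1, -0.8, 0.2]
grip_width: 0.5
finger_force: 0.0
```

Request:
send_rows(rows=[{"x": 0.0177,"y": 0.0359,"z": 0,"ax": 0,"ay": 0,"az": 0,"jaw": -1},{"x": 0.0354,"y": 0.0718,"z": 0,"ax": 0,"ay": 0,"az": 0,"jaw": -1},{"x": 0.0575,"y": 0.1167,"z": 0,"ax": 0,"ay": 0,"az": 0,"jaw": -1},{"x": 0.075,"y": 0.152,"z": 0,"ax": 0,"ay": 0,"az": 0,"jaw": -1},{"x": 0.093,"y": 0.189,"z": 0,"ax": 0,"ay": 0,"az": 0,"jaw": -1},{"x": 0.111,"y": 0.225,"z": 0,"ax": 0,"ay": 0,"az": 0,"jaw": -1},{"x": 0.129,"y": 0.261,"z": 0,"ax": 0,"ay": 0,"az": 0,"jaw": -1},{"x": 0.147,"y": 0.298,"z": 0,"ax": 0,"ay": 0,"az": 0,"jaw": -1},{"x": 0.155,"y": 0.314,"z": 0,"ax": 0,"ay": 0,"az": 0,"jaw": -1},{"x": 0.155,"y": 0.314,"z": 0,"ax": 0,"ay": 0,"az": 0,"jaw": -1}])

```text
time: 5.25
tool_pos: [464.4, 325.3, 72.7]
tcp_rot: [3.141, -0.0, 2.684]
contact_force: [-0.7, 0.8, -0.2]
grip_width: 0.0
finger_force: 0.0
```

```bash
python3 - <<'E'
from m import *
p,d=bot.capture("scene"); q,e=bot.capture("top")
a=cv2.resize(p[120:280,80:280],None,fx=2,fy=2);b=cv2.resize(q[140:300,80:280],None,fx=2,fy=2)
cv2.imwrite("pics/s4.png",np.hstack([a,b])[:,:,::-1])
E
```

```text
(no output)
```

View pics/s4.png

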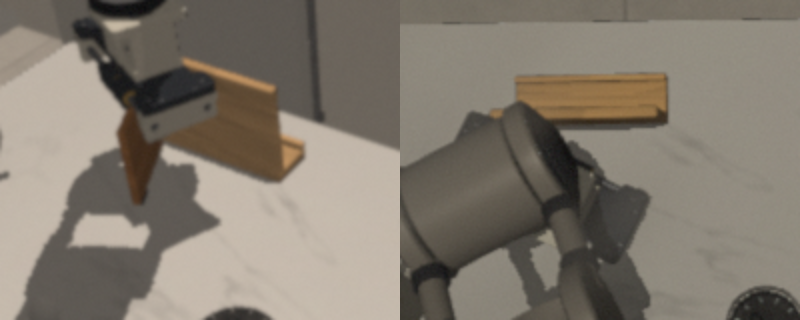

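The leg, at (140,160) in the left crop, is being swung out, and the stand has not moved. I'll push the rest slowly.

Request:
send_rows(rows=[{"x": 0.008,"y": 0.016,"z": 0,"ax": 0,"ay": 0,"az": 0,"jaw": -1},{"x": 0.016,"y": 0.032,"z": 0,"ax": 0,"ay": 0,"az": 0,"jaw": -1},{"x": 0.024,"y": 0.048,"z": 0,"ax": 0,"ay": 0,"az": 0,"jaw": -1},{"x": 0.032,"y": 0.064,"z": 0,"ax": 0,"ay": 0,"az": 0,"jaw": -1},{"x": 0.04,"y": 0.08,"z": 0,"ax": 0,"ay": 0,"az": 0,"jaw": -1},{"x": 0.047,"y": 0.096,"z": 0,"ax": 0,"ay": 0,"az": 0,"jaw": -1},{"x": 0.053,"y": 0.108,"z": 0,"ax": 0,"ay": 0,"az": 0,"jaw": -1},{"x": 0.058,"y": 0.118,"z": 0,"ax": 0,"ay": 0,"az": 0,"jaw": -1},{"x": 0.062,"y": 0.126,"z": 0,"ax": 0,"ay": 0,"az": 0,"jaw": -1},{"x": 0.062,"y": 0.126,"z": 0,"ax": 0,"ay": 0,"az": 0,"jaw": -1}])

```text
time: 6.6
tool_pos: [464.5, 353.3, 72.8]
tcp_rot: [3.141, 0.0, 2.684]
contact_force: [-0.2, -0.2, -0.4]
grip_width: 0.2
finger_force: 0.1
```

```bash
python3 - <<'E'
from m import *
p,d=bot.capture("scene"); W,ok=cloud("scene",p,d)
h=cv2.cvtColor(p,cv2.COLOR_RGB2HSV)
m=ok&(h[...,1]>90)&(h[...,0]<25)&(W[...,0]>395)&(W[...,0]<522)&(W[...,1]>280)&(W[...,1]<420)&(W[...,2]>15)&(W[...,2]<110)
P=W[m]; print(len(P)); 
for a in range(400,520,15):
    s=P[(P[:,0]>a)&(P[:,0]<a+15)]
    if len(s): print(a,len(s),np.median(s,0).round(0),np.percentile(s[:,1],[5,95]).round(0))
print(bot.get_obs()['contact_force'])
E
```

```text
923
400 107 [413. 373.  60.] [370. 377.]
415 203 [422. 371.  65.] [370. 374.]
430 190 [437. 372.  66.] [371. 374.]
445 187 [452. 374.  65.] [371. 376.]
460 95 [465. 375.  42.] [373. 377.]
475 60 [482. 375.  32.] [374. 377.]
490 47 [497. 376.  28.] [375. 378.]
505 30 [510. 378.  31.] [376. 379.]
[ 0.76184708 -0.18756462  0.4067663 ]
```

The leg is at about 1.49 rad and the force is negligible. I'll nudge it another 3 mm, back off, then lift.

Request:
send_rows(rows=[{"x": 0.0033,"y": 0.0067,"z": 0,"ax": 0,"ay": 0,"az": 0,"jaw": -1},{"x": 0.0066,"y": 0.0135,"z": 0,"ax": 0,"ay": 0,"az": 0,"jaw": -1},{"x": 0.0066,"y": 0.0135,"z": 0,"ax": 0,"ay": 0,"az": 0,"jaw": -1},{"x": 0,"y": 0,"z": 0,"ax": 0,"ay": 0,"az": 0,"jaw": -1},{"x": -0.022,"y": -0.045,"z": 0,"ax": 0,"ay": 0,"az": 0,"jaw": -1},{"x": -0.05,"y": -0.1,"z": 0,"ax": 0,"ay": 0,"az": 0,"jaw": -1},{"x": -0.08,"y": -0.16,"z": 0,"ax": 0,"ay": 0,"az": 0,"jaw": -1},{"x": -0.11,"y": -0.22,"z": 0,"ax": 0,"ay": 0,"az": 0,"jaw": -1},{"x": -0.13,"y": -0.27,"z": 0,"ax": 0,"ay": 0,"az": 0,"jaw": -1},{"x": -0.13,"y": -0.27,"z": 0,"ax": 0,"ay": 0,"az": 0,"jaw": -1}])

```text
time: 7.9
tool_pos: [464.0, 292.3, 72.8]
tcp_rot: [-3.142, -0.0, 2.683]
contact_force: [0.5, 0.7, -0.4]
grip_width: 0.4
finger_force: 0.0
```

Request:
send_rows(rows=[{"x": 0,"y": 0,"z": -0.1,"ax": 0,"ay": 0,"az": 0,"jaw": -1},{"x": 0,"y": 0,"z": -0.25,"ax": 0,"ay": 0,"az": 0,"jaw": -1},{"x": 0,"y": 0,"z": -0.4,"ax": 0,"ay": 0,"az": 0,"jaw": -1},{"x": 0,"y": 0,"z": -0.55,"ax": 0,"ay": 0,"az": 0,"jaw": -1},{"x": 0,"y": 0,"z": -0.7,"ax": 0,"ay": 0,"az": 0,"jaw": -1},{"x": 0,"y": 0,"z": -0.77,"ax": 0,"ay": 0,"az": 0,"jaw": -1},{"x": 0.1,"y": -0.1,"z": -0.77,"ax": 0,"ay": 0,"az": 0,"jaw": -1},{"x": 0.2,"y": -0.3,"z": -0.77,"ax": 0,"ay": 0,"az": 0,"jaw": -1},{"x": 0.25,"y": -0.5,"z": -0.77,"ax": 0,"ay": 0,"az": 0,"jaw": -1},{"x": 0.25,"y": -0.7,"z": -0.77,"ax": 0,"ay": 0,"az": 0,"jaw": -1}])

```text
time: 9.15
tool_pos: [355.6, 189.1, 226.1]
tcp_rot: [-3.141, -0.001, 2.685]
contact_force: [1.5, 0.6, 0.7]
grip_width: 0.5
finger_force: 0.0
```

Request:
send_rows(rows=[{"x": 0,"y": 0,"z": 0,"ax": 0,"ay": 0,"az": 0,"jaw": -1},{"x": 0,"y": 0,"z": 0,"ax": 0,"ay": 0,"az": 0,"jaw": -1},{"x": 0,"y": 0,"z": 0,"ax": 0,"ay": 0,"az": 0,"jaw": -1},{"x": 0,"y": 0,"z": 0,"ax": 0,"ay": 0,"az": 0,"jaw": -1},{"x": 0,"y": 0,"z": 0,"ax": 0,"ay": 0,"az": 0,"jaw": -1},{"x": 0,"y": 0,"z": 0,"ax": 0,"ay": 0,"az": 0,"jaw": -1},{"x": 0,"y": 0,"z": 0,"ax": 0,"ay": 0,"az": 0,"jaw": -1},{"x": 0,"y": 0,"z": 0,"ax": 0,"ay": 0,"az": 0,"jaw": -1},{"x": 0,"y": 0,"z": 0,"ax": 0,"ay": 0,"az": 0,"jaw": -1},{"x": 0,"y": 0,"z": 0,"ax": 0,"ay": 0,"az": 0,"jaw": -1}])

```text
time: 10.4
tool_pos: [357.2, 189.7, 226.7]
tcp_rot: [3.141, 0.0, 2.684]
contact_force: [0.5, -0.6, -0.1]
grip_width: 0.2
finger_force: 0.0
```

```bash
python3 - <<'E'
from m import *
try:
    p,W,o=oak()
    for k in o: print(np.polyfit(o[k][:,0],o[k][:,1],1))
    print('panel',np.polyfit(o['panel'][:,1],o['panel'][:,0],1))
except Exception as e: print(e)
q,_=bot.capture("scene"); t,_=bot.capture("top")
cv2.imwrite("pics/s5.png",np.hstack([cv2.resize(q,(400,300)),cv2.resize(t,(400,300))])[:,:,::-1])
print(bot.get_obs()['time'])
E
```

```text
panel 489 z 124.6 box [[531.0, 392.0], [532.0, 224.0], [544.0, 224.0], [543.0, 392.0]]
leg 238 z 104.1 box [[412.0, 386.0], [413.0, 377.0], [515.0, 381.0], [514.0, 390.0]]
[  -1.95266521 1354.06624095]
[3.63287798e-02 3.66518770e+02]
panel [-1.02998794e-02  5.40252707e+02]
10.55
```

View pics/s5.png

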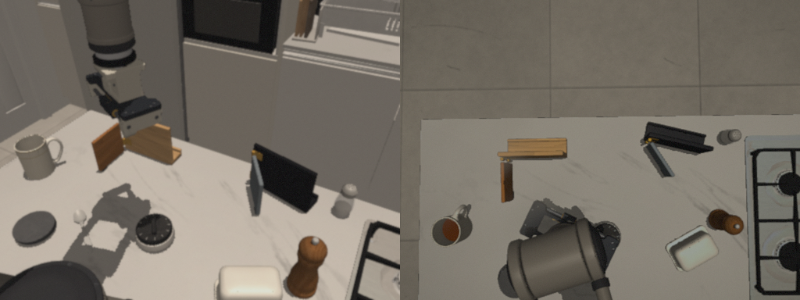

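The oak leg, at (505,180) in the right half, is out to about 1.54 rad. The oak panel moved less than 1 mm, the black stand looks unchanged, and the robot is clear.

```bash
python3 -c "
from plant import bot
print(bot.close_job())"
```

```text
the job is handed in; nothing more can be done
None
```

The job is handed in at about 10.6 s: the oak stand's leg measured about 1.54 rad (needs over 1.40), its panel had moved about 1 mm or less, the black stand looked unmoved by eye, and the arm was clear; the hand-in returned no verdict.

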